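# Change the vacuum pump over to the green line

### The arm

A 6-joint arm with a two-finger parallel gripper is mounted at the origin on the work surface; the furniture and walls round the work are solid. World frame = base frame: x ahead of the robot, y to its left, z up, the work surface at z = 0. Lengths are in m, angles in degrees, forces in N, time in s.
With the tool pointing down it reaches from about 0.275 to 1 m from the base axis. Payload 8.4 kg.
Tool frame: the origin (TCP) lies on the centre line of the jaws, within the pads' length; the fingertips stand 8 mm ahead of it and the grasp point (between the pads) lies 11 mm behind it; z points along the fingers, y is the direction in which the jaws open and shut (so a half turn about z gives the same grasp; the last joint's range is limited). The gripper opens to 85 mm and grips with 20 to 120 N. Pads are 22 mm wide; open, the fingers measure 114 mm over their backs; the gripper's body (76 mm by 85 mm) begins 54 mm behind the grasp point. The pads swing forward as they close: fully open they stand 13 mm farther back than shut.
Start: joints at [76.925, 20.225, 93.587, -0, 66.188, -0.138], TCP at [0.14, 0.609, 0.239] pointing down, gripper open.
Joint ranges: [-150.9, 150.9], [-52.94, 120.26], [3.33, 152.33], [-74.26, 254.26], [0, 154.13], [-172.89, 172.89]. Speed limits (degrees/s): [127.2, 127.2, 159.86, 180, 180, 180].

### API

Orientations are given as a 3x3 rotation matrix whose columns are the frame's x, y, z axes.
In Python, from workcell import ctrl gives the robot as it stands.
- The arm moves only by the tool play_rows, never from a script. Its argument "motion" is a list of rows, each an object of numbers: "dx", "dy", "dz": the shift along the tool's x, y, z in mm; "spin": the turn about the tool's z in rad; "jaw": the finger opening in mm, from 0 to 85.4. A call has 1 to 12 rows; each row shifts and turns the pose as measured when the row begins, along the tool's axes as they then stand; what a row does not reach is not made up. A row lasts 1/12 s, in which the tool goes at most 41.7 mm and 7.16 degrees, less where a joint would pass 70% of its speed; a pose out of reach is approached as far as the arm can. A call with a gripper value outside its range is refused whole. The fingers move at their own pace and stop on an object; "grip_force" is the grip in N (left out, the last holds). Time passes only in rows, so rows that do not move let the fingers close. It gives the time, the measured TCP pose, the force and the opening at its end, in the units of the state.
- ctrl.sense(): the state, without advancing time (a new reading comes with each control period).
- ctrl.snapshot(name): name is "scene" or "top" or "wrist"; returns (picture, depth): 480x640x3 uint8, red, green, blue; 480x640 float32, m along the optical axis (not along the pixel's ray), 0 where there is no reading.
- ctrl.camera_model(name): a dict with "fov_y" (degrees; the focal length in pixels is half the picture's height over the tangent of half this angle, whatever the lens; pixels are square), "cx", "cy" (the principal point, pixels), "world_from_camera" (4x4, takes a point from camera to world coordinates); the wrist camera has in their place "T_tool_cam" (4x4, takes a point from camera to tool coordinates, whose origin is the TCP and whose axes are the flange's). Camera axes: x right, y up, looking along -z (the intrinsics and any distortion apply to the point x, -y, -z); pixel columns grow to the right and rows downward; lengths in m; the calibration is good to about 2 mm. A picture is of the moment at which its call begins: read the wrist's pose just before it. camera_model takes no time and is no camera call.
- ctrl.hand_in(): hands the job in, once; it reports no verdict.
The state is a dict: "t": time; "joint_positions": joint angles; "joint_velocities": joint speeds; "tau": joint torques, N m; "tcp_pos": TCP position; "orientation": TCP orientation; "force": force on the tool from outside, world axes, zero at the start; "torque": the same for the moment, N m; "grip_width": finger opening in m.
Only numpy, scipy, OpenCV 4.12 (cv2) and the standard library are available. Lean on these libraries where they do the work, as an engineer would, in place of code of your own. Each camera call takes 0.05 s, during which the arm holds its last target.

### The job

Change the vacuum pump over to the green line and then start it: pull the sprung selector knob up out of its rest slot, turn its pointer to the green tag and let it snap fully down into the hidden notch there; then press the blue start button fully in and let it come back. The notch sits some degrees short of its tag or beyond it, so feel for it with a light touch and never force the knob against its index ring. Do not press the button before the knob has snapped in, and leave the glassware and the bronze cup near the pump where they stand.

Things in the scene. Friction and masses are not known exactly. Their poses are not given: they have to be found in the camera images.
- pump: Fixed grey pump housing 220 x 190 x 80 mm (x, y, z). Origin under its centre, z up, flat top at z = 80 mm; its -x face is the dark front panel. The knob's vertical axis is at pump x = -25 mm, y = 0, the start button at x = +72 mm, y = 0; a green and a white tag lie on top to both sides of the pointer. It carries a 10 mm high index ring hidden under the knob's dial
- spindle: Steel spindle with the black selector knob on it. Origin on the knob's axis level with the housing top; fixed, axes as the pump's (it does not turn with the knob). Knob when down: dial of radius 52 mm, its top 16 mm above this origin; on it a grip bar 56 mm long in the pointer's direction, 14 mm thick, 16 to 46 mm above this origin. A spring pulls the knob down: 5 N when down, 8 N lifted 12 mm
- knob_grip (a point): Centre of the grip bar, on the knob's axis, 111 mm above the table when the knob is down; it rises with the knob
- pointer_tip (a point): Outer end of the white pointer line on the dial, 50 mm from the knob's axis; below it under the dial, 42 mm from the axis, a tooth 8 mm wide with a slightly tapered foot reaches into the index ring
- selector_lift (a joint): How far the knob is pulled up, m: 0 fully down (in the rest slot or in a notch), 0.009 with the tooth's foot riding on top of the index ring; it must be lifted more than 0.010 to turn freely out of the rest slot; hard stop at 0.020
- selector_knob (a joint): Knob angle, rad, counter-clockwise from above; 0 = pointer along the pump's -x, limits +-1.45. At the start the tooth is in a wide rest slot, within 0.1 of 0. The ring has one notch near each tag (1.3 mm play for the tooth to either side), up to 0.21 rad short of the tag or beyond it, seen from 0; how far is not known. Elsewhere the tooth rides on the ring's flat top
- green_tag: Green disc, 18 mm across and 3 mm thick, fixed on the housing top 64 mm from the knob's axis: marks the line wanted. Origin under its centre. It lies at knob angle +1.05 or -1.05
- white_tag: White disc of the same size at the other side: the line not wanted
- start_button (a joint): Travel of the start button, m: 0 out, 0.006 fully pressed (5 N); springs back
- start_button_top (a point): Centre of the top of the blue round start button (28 mm across), 22 mm above the housing top when out; it is pressed straight down
- amber_vial: Brown glass vial with white cap, 38 mm across, 67 mm tall, stands loose near the pump; origin under its centre; leave alone
- long_neck_flask: Glass flask top with a long upright neck, 98 mm across, 140 mm tall, stands loose near the pump; origin under its centre; leave alone
- bronze_cup: Small dark footed cup, 58 mm across, 31 mm tall, loose; origin under its centre; leave alone
- glass_dish: Clear flat round dish, 92 mm across, 22 mm tall, loose; origin under its centre; leave alone

How it is judged (in metres and radians):
On the way, in this order (a step that is already met when the one before it is completed fails the run):
1. the knob is pulled up clear of the index ring (value of joint selector_lift above 0.0095 m), for 0.2 s.
2. the knob has snapped fully down into the notch at the green tag and the fingers have let it go (horizontal distance between pointer_tip and green_tag below 0.025 m and value of joint selector_lift below 0.0025 m and contact force between the fingers and spindle below 0.1 N), for 0.2 s.
3. the start button is pressed in (value of joint start_button above 0.0045 m), for 0.05 s.
At the end, for the whole second after the job is handed in: The knob is fully down (lift under 2.5 mm) in the notch at the green tag (pointer tip within 25 mm of the tag's centre in plan; seated in this notch it is 14 to 20 mm off), not touched, and the start button has come back out (under 1.5 mm) (all of step 2 and value of joint start_button below 0.0015 m).
It fails at once if the knob is forced against the index ring (more than 25 N between knob and pump) (contact force between spindle and pump above 25 N).
It fails at once if the start button is pressed (past 3 mm) while the knob is not down in the notch at the green tag (value of joint start_button above 0.003 m and not (horizontal distance between pointer_tip and green_tag below 0.025 m and value of joint selector_lift below 0.0025 m)).
It fails at once if a bystander (vial, flask, cup or dish) is shifted more than 20 mm or tipped (distance of any of amber_vial, long_neck_flask, bronze_cup, glass_dish from where it was at the start of the episode above 0.02 m or angle between any of amber_vial, long_neck_flask, bronze_cup, glass_dish's own z axis and vertical above 0.3 rad).
It also fails if it takes over 45 s, if anything falls off the work surface, if the arm or the gripper's body presses on something with over 40 N, if the wrist force passes 120 N, or if a joint passes its speed limit or range.

## Working session

There is one attempt and no reset: what is moved stays moved. The work goes in short steps, Python scripts to look and compute and a tool call to move; the robot and the scene stay as the last step left them, time stands still between calls to the robot, and variables do not carry over. Pictures are saved under pics/ and viewed, and the job is handed in when it is done.

Besides the shell and the picture viewer there is one more tool, called after ">>>" as name(argument=value, ...) on one line, values as JSON. play_rows: Moves the arm, as the interface text tells. Its arguments: {"type":"object","properties":{"motion":{"type":"array","items":{"type":"object","properties":{"dx":{"type":"number"},"dy":{"type":"number"},"dz":{"type":"number"},"spin":{"type":"number"},"jaw":{"type":"number"}}}},"grip_force":{"type":"number"}},"required":["motion"]}

```bash
mkdir -p pics; cat > h.py <<'E'
import numpy as np, cv2
from workcell import ctrl
def snap(n,f):
    s=ctrl.sense(); im,d=ctrl.snapshot(n); cv2.imwrite('pics/'+f+'.png',im[:,:,::-1]); np.savez('pics/'+f,im=im,d=d,tcp=s['tcp_pos'],R=s['orientation']); return im,d,s
E
python3 - <<'E'
from h import *
for n in('scene','top','wrist'):
    snap(n,n+'0'); print(n,ctrl.camera_model(n))
s=ctrl.sense(); print(s)
E
```

```text
scene {'fov_y': 57.31664219640363, 'cx': 323.8060072889808, 'cy': 244.22461714772294, 'world_from_camera': array([[-0.71950817,  0.3652049 , -0.59070583,  0.02141671],
       [-0.69444811, -0.36970025,  0.61730345,  0.55037886],
       [ 0.00705815,  0.85436942,  0.51961821,  0.53917163],
       [ 0.        ,  0.        ,  0.        ,  1.        ]])}
top {'fov_y': 45.55061908749272, 'cx': 318.09623046140854, 'cy': 242.6891591070217, 'world_from_camera': array([[-2.46978593e-02,  9.82960558e-01, -1.82149823e-01,
         2.77316171e-01],
       [-9.99687269e-01, -2.49990394e-02,  6.42689645e-04,
        -1.55925726e-02],
       [-3.92183203e-03,  1.82108732e-01,  9.83270578e-01,
         1.47819376e+00],
       [ 0.00000000e+00,  0.00000000e+00,  0.00000000e+00,
         1.00000000e+00]])}
wrist {'fov_y': 64.71128442974718, 'cx': 315.17510397721014, 'cy': 237.89887766617557, 'T_tool_cam': array([[ 4.84664182e-04,  9.66510020e-01,  2.56628421e-01,
         6.66965824e-02],
       [ 9.99999460e-01, -2.32572396e-04, -1.01267182e-03,
         7.70587799e-04],
       [-9.19072772e-04,  2.5
[... 233 characters left out ...]
2.13992012e-03,
        6.61892472e+01, -1.38337153e-01]), 'joint_velocities': array([-0.13922109, -0.17211822, -0.14376902, -0.03940314, -0.11789855,
        0.01747552]), 'tau': array([-1.02377580e-03, -6.05633569e+01, -3.42336953e+01, -1.42829963e-04,
        6.05071516e-03,  1.38872909e-05]), 'tcp_pos': array([0.13985685, 0.60877933, 0.23871472]), 'orientation': array([[-9.74622350e-01,  2.23855372e-01, -2.17817931e-04],
       [ 2.23855475e-01,  9.74621742e-01, -1.08893052e-03],
       [-3.14728560e-05, -1.11005576e-03, -9.99999383e-01]]), 'force': array([-0.24941735, -0.33151923,  0.26763512]), 'torque': array([ 0.03209392,  0.04418981, -0.00179222]), 'grip_width': 0.08536156339281069}
```

View pics/scene0.png

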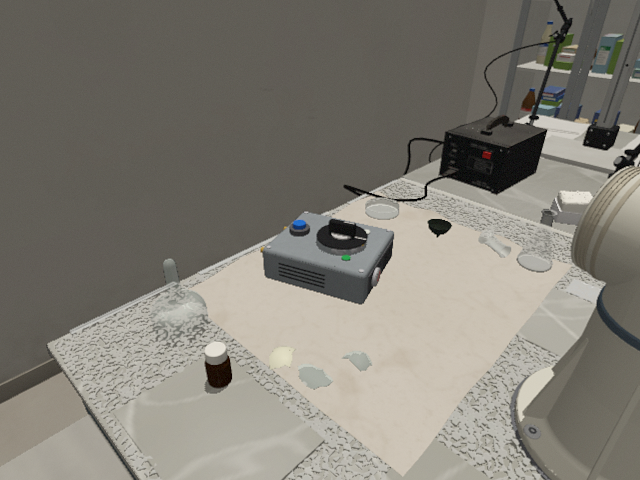

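View pics/top0.png

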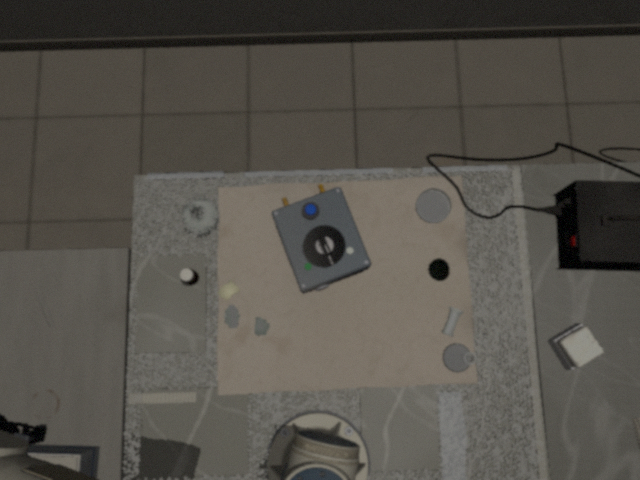

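View pics/wrist0.png

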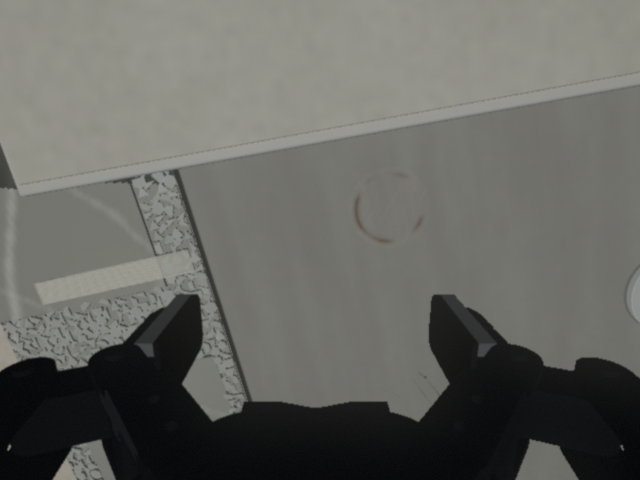

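The top view shows the pump at about (322,240), the blue button at (311,210), the green tag at (308,267) and the white tag at (350,250). The cup is at (439,269), the dish at (433,206), the flask at (200,217) and the vial at (189,276). The hand is at lower left, over another bench.

```bash
cat >> h.py <<'E'
def ray(n,u,v,tcp=None,R=None):
    m=ctrl.camera_model(n); f=240/np.tan(np.radians(m['fov_y']/2))
    d=np.array([(u-m['cx'])/f,-(v-m['cy'])/f,-1.])
    if n=='wrist':
        T=np.eye(4);T[:3,:3]=R;T[:3,3]=tcp;T=T@m['T_tool_cam']
    else: T=m['world_from_camera']
    return T[:3,3],T[:3,:3]@d
def onz(n,u,v,z,**k):
    o,d=ray(n,u,v,**k); return o+d*(z-o[2])/d[2]
def cents(im,lo,hi,box=None,amin=8):
    h=cv2.cvtColor(im,cv2.COLOR_RGB2HSV); m=cv2.inRange(h,np.array(lo),np.array(hi))
    n,l,st,c=cv2.connectedComponentsWithStats(m)
    return [(c[i].round(1),st[i]) for i in range(1,n) if st[i][4]>=amin and (box is None or (box[0]<c[i][0]<box[1] and box[2]<c[i][1]<box[3]))]
E
python3 - <<'E'
from h import *
for n,b in(('top',(260,380,180,300)),('scene',(260,400,200,300))):
    im=np.load(f'pics/{n}0.npz')['im']
    print(n)
    for nm,lo,hi,z in(('green',(40,100,40),(85,255,255),.083),('blue',(105,120,40),(130,255,255),.102),('white',(0,0,150),(179,50,255),.083)):
        for c,st in cents(im,lo,hi,b): print(nm,c,st,onz(n,*c,z).round(4))
im=np.load('pics/top0.npz')['im']; cv2.imwrite('pics/topc.png',cv2.resize(im[170:310,250:390,::-1],None,fx=4,fy=4,interpolation=cv2.INTER_CUBIC))
im=np.load('pics/scene0.npz')['im']; cv2.imwrite('pics/scenec.png',cv2.resize(im[200:310,250:410,::-1],None,fx=5,fy=5,interpolation=cv2.INTER_CUBIC))
for nm,u,v,z in(('cup',439,269,.03),('dish',433,206,.02),('flask',200,217,.03),('vial',189,274,.067)): print(nm,onz('top',u,v,z))
E
```

```text
top
green [307.6 266.1] [305 264   6   5  23] [0.4778 0.0108 0.083 ]
blue [310.1 209. ] [305 204  11  11  99] [0.6176 0.0012 0.102 ]
scene
green [345.7 257.1] [342 255   9   5  38] [0.4774 0.0131 0.083 ]
blue [298.9 224.2] [293 220  13  10 109] [0.6105 0.0099 0.102 ]
white [312.3 214.5] [308 213   9   4  15] [ 0.6477 -0.0659  0.083 ]
white [300.1 218. ] [297 216   7   4  13] [ 0.655  -0.0351  0.083 ]
white [311.  229.9] [307 224   7  12  24] [ 0.5997 -0.0144  0.083 ]
white [319.4 225.9] [316 224   9   6  14] [ 0.5993 -0.0394  0.083 ]
white [315.2 241.6] [312 231   9  21  41] [0.5594 0.0133 0.083 ]
white [339.3 236.2] [332 234  16   5  49] [ 0.5394 -0.0369  0.083 ]
white [305.2 242.2] [302 241   7   3  12] [0.5721 0.0291 0.083 ]
white [290.8 243.9] [289 243   4   3   8] [0.5878 0.0539 0.083 ]
white [306.6 252.3] [301 247  12  12  62] [0.5428 0.0536 0.083 ]
white [337.2 258. ] [329 254  18  10  46] [0.4869 0.0268 0.083 ]
white [310.8 257.9] [309 256   4   4   8] [0.5228 0.0618 0.083 ]
white [347.7 267. ] [344 265   8   5  19] [0.4525 0.0356 0.083 ]
white [375.4 271.5] [373 268   6   9  26] [0.4071 0.0112 0.083 ]
cup [ 0.4694622 -0.3233799  0.03     ]
dish [ 0.63763977 -0.32031124  0.02      ]
flask [0.62131626 0.28877773 0.03      ]
vial [0.46770983 0.30649804 0.067     ]
```

View pics/topc.png

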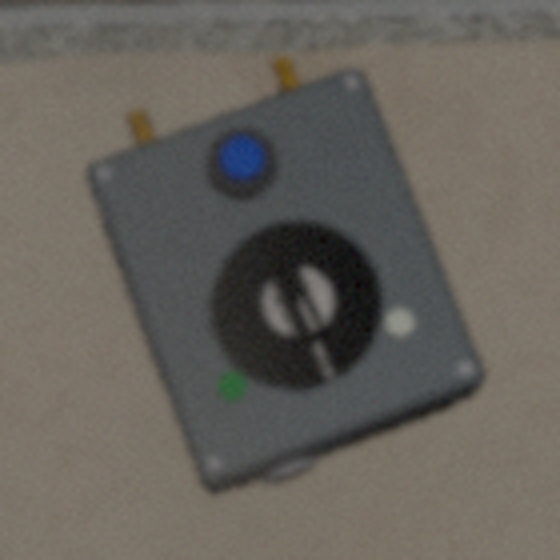

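View pics/scenec.png

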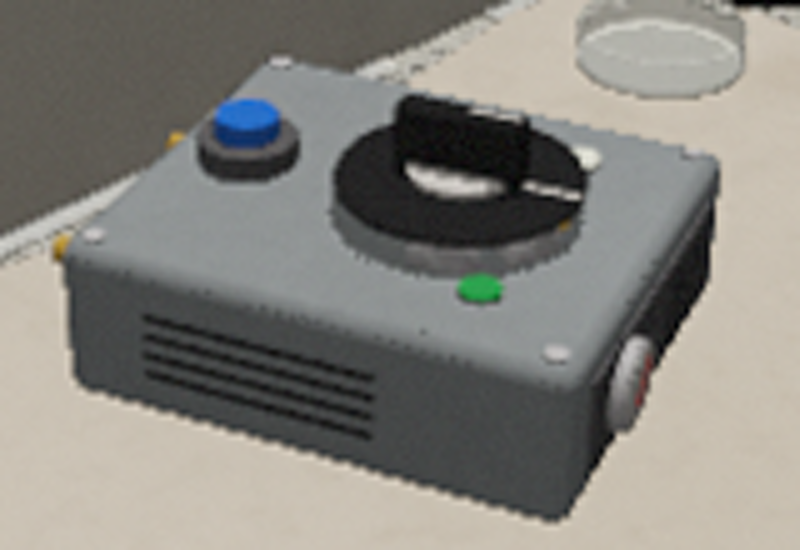

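The green tag lies clockwise of the pointer, so the target is about -1.05 rad. I'll fit the pump pose from the top view, then move over it for a closer look.

```bash
cat >> h.py <<'E'
MOD={'green':(-56.8,55.5),'white':(-56.8,-55.5),'blue':(72,0)}
def fit(obs):
    A=np.array([MOD[k] for k in obs])/1000; B=np.array([obs[k][:2] for k in obs])
    a=A@[1,1j]; b=B@[1,1j]; am=a.mean(); bm=b.mean()
    th=np.angle(np.sum((b-bm)*np.conj(a-am))); r=np.exp(1j*th); t=bm-am*r
    ax=t-0.025*r
    print('yaw',np.degrees(th).round(2),'pump',t.round(4),'axis',ax.round(4),'res mm',(abs(b-(t+a*r))*1e3).round(1),'button',(t+.072*r).round(4))
    return th,t,ax
E
python3 - <<'E'
from h import *
fit({'green':onz('top',307.6,266.1,.083),'white':onz('top',349.8,250.5,.083),'blue':onz('top',310.1,209,.102)})
E
```

```text
yaw 19.33 pump (0.5496-0.0229j) axis (0.526-0.0312j) res mm [0.2 0.5 0.3] button (0.6175+0.0009j)
```

>>> play_rows(motion=[{"dx":-27,"dy":-28,"dz":-2},{"dx":-27,"dy":-28,"dz":-2},{"dx":-27,"dy":-28,"dz":-2},{"dx":-27,"dy":-28,"dz":-2},{"dx":-27,"dy":-28,"dz":-2},{"dx":-27,"dy":-28,"dz":-2},{"dx":-27,"dy":-28,"dz":-2},{"dx":-27,"dy":-28,"dz":-2},{"dx":-27,"dy":-28},{"dx":-27,"dy":-28},{"dx":-27,"dy":-28},{"dx":-27,"dy":-28}])

```text
invalid input at $.motion[0]: expected keys dx, dy, dz, spin, jaw
```

>>> play_rows(motion=[{"dx":-27,"dy":-28,"dz":-2,"spin":0,"jaw":85},{"dx":-27,"dy":-28,"dz":-2,"spin":0,"jaw":85},{"dx":-27,"dy":-28,"dz":-2,"spin":0,"jaw":85},{"dx":-27,"dy":-28,"dz":-2,"spin":0,"jaw":85},{"dx":-27,"dy":-28,"dz":-2,"spin":0,"jaw":85},{"dx":-27,"dy":-28,"dz":-2,"spin":0,"jaw":85},{"dx":-27,"dy":-28,"dz":-2,"spin":0,"jaw":85},{"dx":-27,"dy":-28,"dz":-2,"spin":0,"jaw":85},{"dx":-27,"dy":-28,"dz":0,"spin":0,"jaw":85},{"dx":-27,"dy":-28,"dz":0,"spin":0,"jaw":85},{"dx":-27,"dy":-28,"dz":0,"spin":0,"jaw":85},{"dx":-27,"dy":-28,"dz":0,"spin":0,"jaw":85}])

```text
t: 1.15
tcp_pos: [0.3848, 0.197, 0.2526]
orientation: [[-0.977, 0.213, -0.0], [0.213, 0.977, -0.0], [0.0, -0.0, -1.0]]
force: [1.7, 0.9, 0.4]
grip_width: 0.0851
```

>>> play_rows(motion=[{"dx":-27,"dy":-28,"dz":0,"spin":0,"jaw":85},{"dx":-27,"dy":-28,"dz":0,"spin":0,"jaw":85},{"dx":-27,"dy":-28,"dz":0,"spin":0,"jaw":85},{"dx":-27,"dy":-28,"dz":0,"spin":0,"jaw":85},{"dx":-27,"dy":-28,"dz":0,"spin":0,"jaw":85},{"dx":-27,"dy":-28,"dz":0,"spin":0,"jaw":85},{"dx":0,"dy":0,"dz":0,"spin":-0.12,"jaw":85},{"dx":0,"dy":0,"dz":0,"spin":-0.12,"jaw":85},{"dx":0,"dy":0,"dz":0,"spin":-0.12,"jaw":85},{"dx":0,"dy":0,"dz":0,"spin":-0.12,"jaw":85},{"dx":0,"dy":0,"dz":0,"spin":-0.08,"jaw":85},{"dx":0,"dy":0,"dz":0,"spin":0,"jaw":85}])

```text
t: 2.15
tcp_pos: [0.5141, -0.0236, 0.2517]
orientation: [[-0.936, -0.352, 0.001], [-0.352, 0.936, -0.002], [-0.0, -0.002, -1.0]]
force: [1.0, -0.3, 0.2]
grip_width: 0.0852
```

```bash
python3 - <<'E'
from h import *
snap('wrist','w1'); s=ctrl.sense(); print(s['tcp_pos'],s['orientation'],s['joint_positions'],s['t'])
E
```

```text
[ 0.51403931 -0.02350476  0.25166157] [[-9.37434142e-01 -3.48161787e-01  7.73911570e-04]
 [-3.48162605e-01  9.37432810e-01 -1.58962016e-03]
 [-1.72045100e-04 -1.75961128e-03 -9.99998437e-01]] [-2.72727751e+00  9.59729866e+00  1.06200569e+02 -9.87432618e-02
  6.41535398e+01 -1.13059232e+02] 2.2
```

View pics/w1.png

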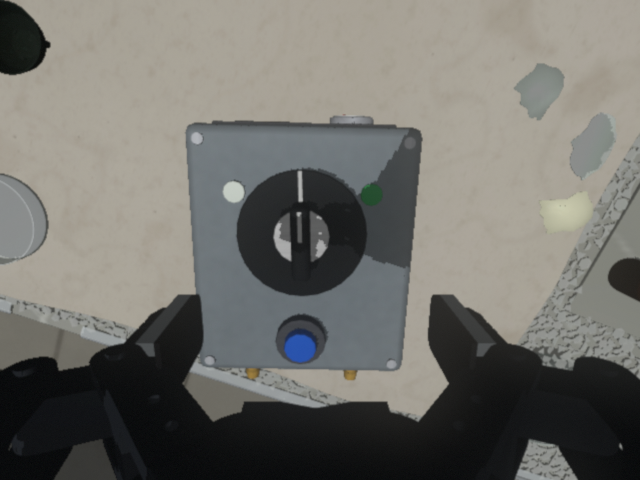

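The wrist view shows green at (371,194), white at (233,191), blue at (300,347) and the knob bar along column ~300.

```bash
cat >> h.py <<'E'
def wfit(f,show=True):
    q=np.load(f'pics/{f}.npz'); im=q['im']; k=dict(tcp=q['tcp'],R=q['R']); o={}
    for nm,lo,hi,z in(('green',(40,100,25),(85,255,255),.083),('blue',(105,120,40),(130,255,255),.102),('white',(0,0,205),(179,50,255),.083)):
        c=cents(im,lo,hi,(190,430,120,400),60)
        for a in c: print(nm,a[0],a[1])
        if c: o[nm]=onz('wrist',*max(c,key=lambda a:a[1][4])[0],z,**k)
    print(o); return o,k,im,q['d']
E
python3 - <<'E'
from h import *
o,k,im,d=wfit('w1'); th,t,ax=fit(o)
p0=onz('wrist',300,171,.096,**k);p1=onz('wrist',300,203,.096,**k)
v=p0-p1;print('pointer dir',np.degrees(np.arctan2(v[1],v[0])),p0, abs(complex(p0[0],p0[1])-ax))
a=complex(p0[0],p0[1])-ax; print('tip angle', np.degrees(np.angle(a/(-np.exp(1j*th)))))
# dark bar: depth
s=d[190:295:8,285:318:4]; print(s.round(3))
cv2.imwrite('pics/w1c.png',cv2.resize(im[150:310,220:380,::-1],None,fx=4,fy=4))
E
```

```text
green [371.  194.4] [361 184  21  21 341]
blue [299.7 345.7] [284 330  32  33 851]
{'green': array([0.4776331 , 0.01257536, 0.083     ]), 'blue': array([0.61515656, 0.0024807 , 0.102     ])}
yaw 19.11 pump (0.5483-0.0212j) axis (0.5247-0.0294j) res mm [1.2 1.2] button (0.6163+0.0024j)
pointer dir -159.92624789868205 [ 0.47909031 -0.04722179  0.096     ] 0.04895984347844933
tip angle 2.2755135327591445
[[0.291 0.291 0.291 0.291 0.291 0.293 0.29  0.291 0.29 ]
 [0.292 0.293 0.294 0.293 0.291 0.292 0.292 0.293 0.292]
 [0.294 0.293 0.272 0.268 0.269 0.27  0.285 0.293 0.293]
 [0.293 0.291 0.266 0.265 0.266 0.266 0.27  0.291 0.291]
 [0.294 0.293 0.267 0.266 0.267 0.266 0.27  0.293 0.293]
 [0.294 0.294 0.27  0.268 0.267 0.268 0.272 0.295 0.295]
 [0.296 0.296 0.27  0.27  0.269 0.269 0.273 0.296 0.296]
 [0.298 0.298 0.272 0.27  0.27  0.272 0.274 0.298 0.299]
 [0.299 0.3   0.273 0.273 0.273 0.272 0.275 0.299 0.298]
 [0.307 0.308 0.275 0.276 0.274 0.275 0.278 0.305 0.306]
 [0.309 0.309 0.277 0.276 0.276 0.275 0.277 0.308 0.308]
 [0.309 0.309 0.28  0.278 0.277 0.277 0.28  0.308 0.309]
 [0.311 0.312 0.311 0.311 0.311 0.31  0.312 0.311 0.311]
 [0.33  0.313 0.312 0.313 0.314 0.314 0.312 0.313 0.33 ]]
```

View pics/w1c.png

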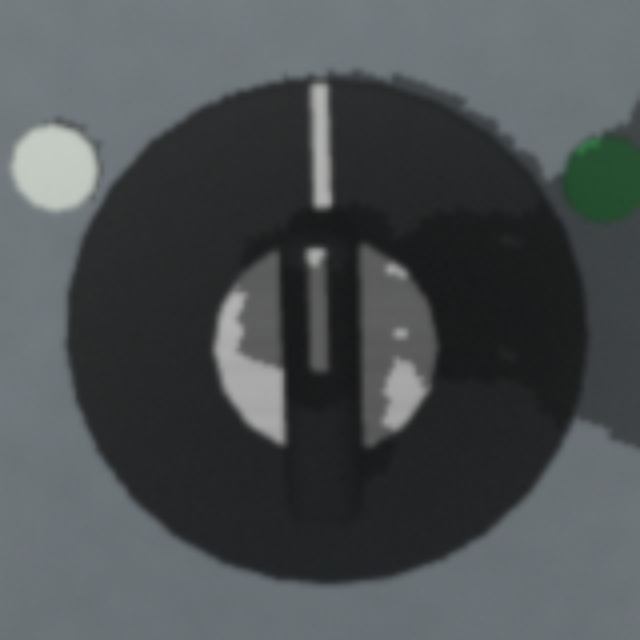

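```bash
python3 - <<'E'
from h import *
q=np.load('pics/w1.npz');k=dict(tcp=q['tcp'],R=q['R'])
o={'green':onz('wrist',371,194.4,.083,**k),'white':onz('wrist',233.8,192,.083,**k),'blue':onz('wrist',299.7,344.7,.102,**k)}
th,t,ax=fit(o)
print('dial',onz('wrist',302,232.7,.096,**k))
a=onz('wrist',300,171.2,.096,**k);b=onz('wrist',300.6,202,.096,**k);v=a-b
print('ptr yaw',np.degrees(np.arctan2(v[1],v[0])))
# bar top: mask from depth -> world pts
d=q['d'];m=ctrl.camera_model('wrist')
pts=[]
for vv in range(180,310):
  for u in range(270,335):
    if d[vv,u]>0:
      oo,dd=ray('wrist',u,vv,**k); p=oo+dd*d[vv,u]
      if .115<p[2]<.14: pts.append(p)
pts=np.array(pts);print(len(pts),pts.mean(0),np.median(pts[:,2]))
r=cv2.minAreaRect((pts[:,:2]*1000).astype(np.float32));print(r)
E
```

```text
yaw 19.49 pump (0.5486-0.0209j) axis (0.5251-0.0293j) res mm [1.1 1.4 2.4] button (0.6165+0.0031j)
dial [ 0.52387186 -0.02917195  0.096     ]
ptr yaw -158.79715549231452Traceback (most recent call last):
  File "<stdin>", line 14, in <module>
  File "h.py", line 6, in ray
    m=ctrl.camera_model(n); f=240/np.tan(np.radians(m['fov_y']/2))
ValueError: time passes only in moves, steps and waits
```

```bash
python3 - <<'E'
s=open('h.py').read()
s=s.replace("m=ctrl.camera_model(n); f=","m=cam(n); f=").replace("def ray","""_c={}
def cam(n):
    if n not in _c: _c[n]=ctrl.camera_model(n)
    return _c[n]
def ray""")
open('h.py','w').write(s)
E
cat >> h.py <<'E'
def bar(f,box=(180,310,270,335),zr=(.115,.16)):
    q=np.load(f'pics/{f}.npz');k=dict(tcp=q['tcp'],R=q['R']);d=q['d'];pts=[]
    for vv in range(box[0],box[1]):
      for u in range(box[2],box[3]):
        if d[vv,u]>0:
          oo,dd=ray('wrist',u,vv,**k); p=oo+dd*d[vv,u]
          if zr[0]<p[2]<zr[1]: pts.append(p)
    pts=np.array(pts);print(len(pts),pts.mean(0),np.median(pts[:,2]))
    print(cv2.minAreaRect((pts[:,:2]*1000).astype(np.float32)))
E
python3 -c "
from h import *
bar('w1')"
```

```text
1446 [ 0.52383126 -0.02948387  0.12547918] 0.12584882727700542
((525.4398803710938, -29.084138870239258), (55.52996063232422, 14.027680397033691), 21.885725021362305)
```

>>> play_rows(motion=[{"dx":-8.3,"dy":-9.3,"dz":0,"spin":-0.02,"jaw":50},{"dx":0,"dy":0,"dz":15,"spin":0,"jaw":50},{"dx":0,"dy":0,"dz":25,"spin":0,"jaw":50},{"dx":0,"dy":0,"dz":25,"spin":0,"jaw":50},{"dx":0,"dy":0,"dz":20,"spin":0,"jaw":50},{"dx":0,"dy":0,"dz":0,"spin":0,"jaw":50},{"dx":0,"dy":0,"dz":0,"spin":0,"jaw":50}])

```text
t: 2.78
tcp_pos: [0.5267, -0.0291, 0.1653]
orientation: [[-0.938, -0.346, 0.004], [-0.346, 0.938, -0.002], [-0.004, -0.003, -1.0]]
force: [-0.5, 0.3, 0.2]
grip_width: 0.0498
```

```bash
python3 - <<'E'
from h import *
snap('wrist','w2'); s=ctrl.sense(); print(s['tcp_pos'],s['orientation'],s['force'],s['torque'])
E
```

```text
[ 0.52655603 -0.02907496  0.16544875] [[-0.93792919 -0.34680148  0.004191  ]
 [-0.34681051  0.93793378 -0.00164194]
 [-0.00336145 -0.0029935  -0.99998987]] [-0.08795663 -0.16364725 -0.81606452] [-0.02104857  0.02174788 -0.06046943]
```

View pics/w2.png

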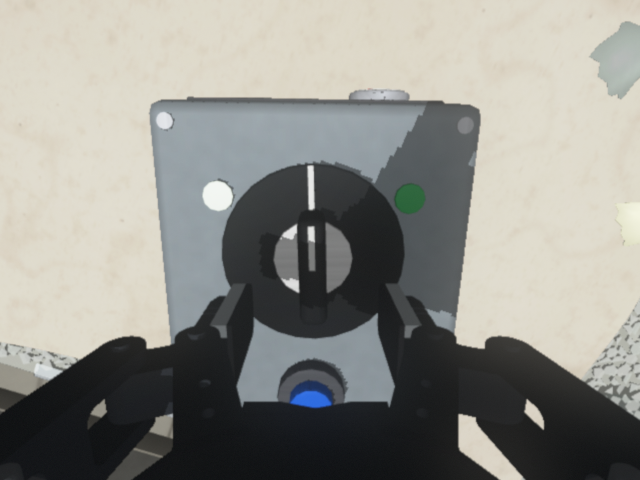

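```bash
python3 -c "
from h import *
bar('w2',(190,330,285,345))"
```

```text
2989 [ 0.52344411 -0.03004364  0.12553167] 0.12590815784708537
((525.4254150390625, -29.324148178100586), (55.22404479980469, 14.03237533569336), 21.662425994873047)
```

>>> play_rows(motion=[{"dx":1,"dy":0,"dz":10,"spin":-0.03,"jaw":50},{"dx":0,"dy":0,"dz":15,"spin":-0.005,"jaw":40},{"dx":0,"dy":0,"dz":15,"spin":0,"jaw":35},{"dx":0,"dy":0,"dz":8,"spin":0,"jaw":30},{"dx":0,"dy":0,"dz":0,"spin":0,"jaw":30},{"dx":0,"dy":0,"dz":0,"spin":0,"jaw":30}])

```text
t: 3.33
tcp_pos: [0.5312, -0.0294, 0.1242]
orientation: [[-0.927, -0.376, 0.016], [-0.376, 0.927, -0.002], [-0.014, -0.008, -1.0]]
force: [-0.6, 0.3, 1.2]
grip_width: 0.03
```

>>> play_rows(motion=[{"dx":5,"dy":2,"dz":4,"spin":0,"jaw":30},{"dx":0,"dy":0,"dz":4,"spin":0,"jaw":30},{"dx":0,"dy":0,"dz":3,"spin":0,"jaw":30},{"dx":0,"dy":0,"dz":0,"spin":0,"jaw":30}])

```text
t: 3.67
tcp_pos: [0.5272, -0.0296, 0.1153]
orientation: [[-0.927, -0.375, 0.02], [-0.375, 0.927, -0.003], [-0.018, -0.01, -1.0]]
force: [-0.8, 0.5, -0.3]
grip_width: 0.0301
```

>>> play_rows(motion=[{"dx":1.6,"dy":0.8,"dz":3,"spin":0,"jaw":25},{"dx":0,"dy":0,"dz":0,"spin":0,"jaw":10},{"dx":0,"dy":0,"dz":0,"spin":0,"jaw":10},{"dx":0,"dy":0,"dz":0,"spin":0,"jaw":10},{"dx":0,"dy":0,"dz":0,"spin":0,"jaw":10}], grip_force=30)

```text
t: 4.08
tcp_pos: [0.5259, -0.0308, 0.1125]
orientation: [[-0.927, -0.375, 0.021], [-0.375, 0.927, -0.004], [-0.018, -0.012, -1.0]]
force: [0.3, -0.3, -0.5]
grip_width: 0.0134
```

```bash
python3 - <<'E'
from h import *
snap('wrist','w3'); s=ctrl.sense(); print(s['tcp_pos'],s['orientation'],s['force'],s['torque'],s['grip_width'])
E
```

```text
[ 0.52595597 -0.03073593  0.11249124] [[-0.92677962 -0.37498695  0.02154828]
 [-0.37515952  0.92694951 -0.0044656 ]
 [-0.01829963 -0.01222267 -0.99975784]] [-0.25001811  0.12126272  0.4923979 ] [0.18719559 0.07531369 0.0619097 ] 0.013178409449938425
```

View pics/w3.png

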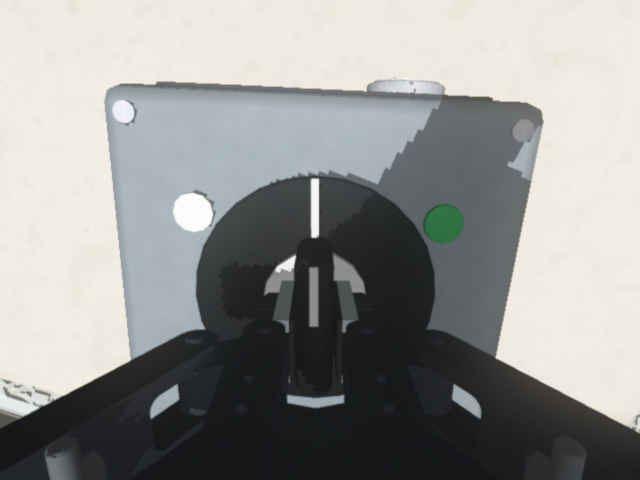

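The fingers hold the bar with the opening at 13 mm. Now I lift.

>>> play_rows(motion=[{"dx":0,"dy":0,"dz":-4,"spin":0,"jaw":10},{"dx":0,"dy":0,"dz":-4,"spin":0,"jaw":10},{"dx":0,"dy":0,"dz":-4,"spin":0,"jaw":10},{"dx":0,"dy":0,"dz":-3,"spin":0,"jaw":10},{"dx":0,"dy":0,"dz":0,"spin":0,"jaw":10}])

```text
t: 4.55
tcp_pos: [0.5258, -0.0307, 0.1274]
orientation: [[-0.927, -0.375, 0.022], [-0.375, 0.927, -0.005], [-0.018, -0.012, -1.0]]
force: [3.1, -1.8, -9.5]
grip_width: 0.0132
```

```bash
python3 - <<'E'
from h import *
snap('wrist','w4'); s=ctrl.sense(); print(s['tcp_pos'],s['orientation'],s['force'],s['torque'],s['grip_width'])
for f in('w3','w4'):
    d=np.load(f'pics/{f}.npz')['d']; print([d[210,u].round(4) for u in (290,300,315,330,345)],[d[v,300].round(4) for v in (220,240)])
E
```

```text
[ 0.52582273 -0.03071983  0.12717857] [[-0.9267243  -0.37511664  0.02166982]
 [-0.37529352  0.92689452 -0.0046174 ]
 [-0.01835358 -0.0124116  -0.99975452]] [ 4.02454283 -1.62414065 -8.76701771] [ 0.02518179 -0.48521738 -0.03529427] 0.01333097097050479
[np.float32(0.1519), np.float32(0.1529), np.float32(0.1519), np.float32(0.1525), np.float32(0.1532)] [np.float32(0.1536), np.float32(0.1563)]
[np.float32(0.1531), np.float32(0.1526), np.float32(0.1519), np.float32(0.154), np.float32(0.1528)] [np.float32(0.155), np.float32(0.152)]
```

View pics/w4.png

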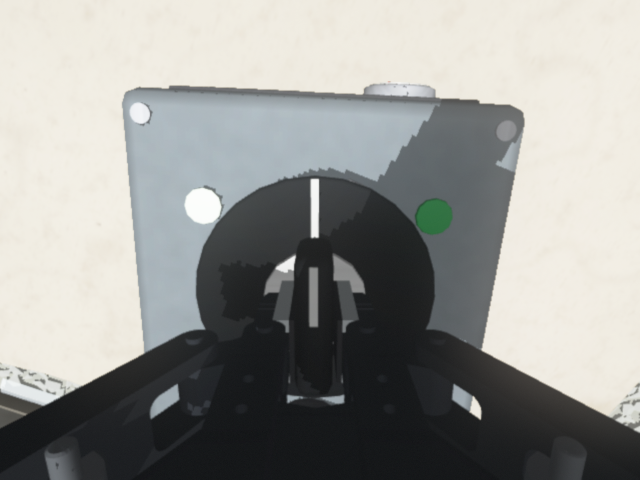

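>>> play_rows(motion=[{"dx":0,"dy":0,"dz":0,"spin":0.08,"jaw":10},{"dx":0,"dy":0,"dz":0,"spin":0.1,"jaw":10},{"dx":0,"dy":0,"dz":0,"spin":0.1,"jaw":10},{"dx":0,"dy":0,"dz":0,"spin":0.08,"jaw":10},{"dx":0,"dy":0,"dz":0,"spin":0,"jaw":10}])

```text
t: 5.02
tcp_pos: [0.5258, -0.0301, 0.1265]
orientation: [[-1.0, -0.009, 0.022], [-0.009, 1.0, -0.004], [-0.022, -0.004, -1.0]]
force: [3.9, -1.8, -8.4]
grip_width: 0.0136
```

>>> play_rows(motion=[{"dx":0,"dy":0,"dz":0,"spin":0.1,"jaw":10},{"dx":0,"dy":0,"dz":0,"spin":0.1,"jaw":10},{"dx":0,"dy":0,"dz":0,"spin":0.1,"jaw":10},{"dx":0,"dy":0,"dz":0,"spin":0.08,"jaw":10},{"dx":0,"dy":0,"dz":0,"spin":0.05,"jaw":10},{"dx":0,"dy":0,"dz":0,"spin":0,"jaw":10}])

```text
t: 5.52
tcp_pos: [0.526, -0.0295, 0.1258]
orientation: [[-0.911, 0.411, 0.023], [0.411, 0.912, -0.003], [-0.022, 0.006, -1.0]]
force: [3.4, -1.3, -10.3]
grip_width: 0.0135
```

```bash
cat >> h.py <<'E'
def st(f):
    im,d,s=snap('wrist',f); R=np.array(s['orientation']); y=np.degrees(np.arctan2(-R[1,0],-R[0,0]))
    print('t',s['t'],'tcp',np.round(s['tcp_pos'],4),'yaw',y.round(2),'knob(rad) if fast',np.radians(y-19.45).round(3),'F',np.round(s['force'],1),'T',np.round(s['torque'],2),'w',round(s['grip_width'],4),'R z',R[:,2].round(3))
    return im,d,s
E
python3 -c "
from h import *
st('w5')"
```

```text
t 5.5167 tcp [ 0.526  -0.0295  0.1258] yaw -24.27 knob(rad) if fast -0.763 F [  3.4  -1.3 -10.3] T [-0.19 -0.61 -0.04] w 0.0135 R z [ 0.023 -0.003 -1.   ]
```

View pics/w5.png

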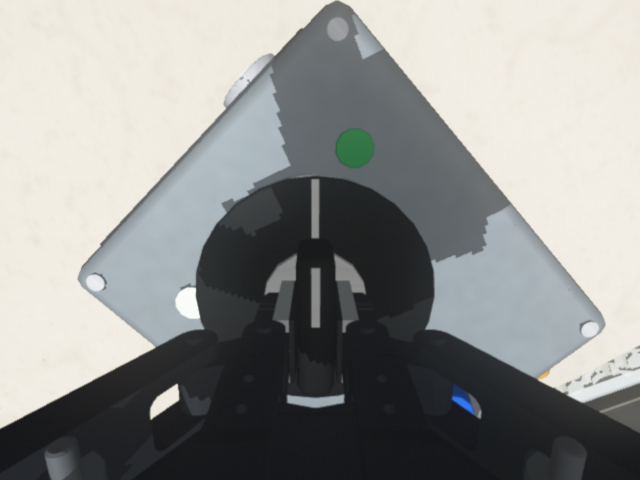

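>>> play_rows(motion=[{"dx":0,"dy":0,"dz":1,"spin":0.03,"jaw":10},{"dx":0,"dy":0,"dz":1,"spin":0,"jaw":10},{"dx":0,"dy":0,"dz":1,"spin":0,"jaw":10},{"dx":0,"dy":0,"dz":0,"spin":0,"jaw":10},{"dx":0,"dy":0,"dz":0,"spin":0,"jaw":10}])

```text
t: 5.98
tcp_pos: [0.526, -0.0295, 0.1225]
orientation: [[-0.906, 0.423, 0.022], [0.423, 0.906, -0.003], [-0.022, 0.006, -1.0]]
force: [3.3, -0.7, -8.1]
grip_width: 0.0132
```

>>> play_rows(motion=[{"dx":0,"dy":0,"dz":0.5,"spin":0,"jaw":10},{"dx":0,"dy":0,"dz":0.5,"spin":0,"jaw":10},{"dx":0,"dy":0,"dz":0,"spin":0,"jaw":10}])

```text
t: 6.23
tcp_pos: [0.5261, -0.0295, 0.1216]
orientation: [[-0.907, 0.421, 0.022], [0.421, 0.907, -0.003], [-0.022, 0.006, -1.0]]
force: [2.9, -1.3, -7.0]
grip_width: 0.0134
```

>>> play_rows(motion=[{"dx":0,"dy":0,"dz":0.5,"spin":0,"jaw":10},{"dx":0,"dy":0,"dz":0.5,"spin":0,"jaw":10},{"dx":0,"dy":0,"dz":0,"spin":0,"jaw":10}])

```text
t: 6.48
tcp_pos: [0.5262, -0.0296, 0.1214]
orientation: [[-0.907, 0.42, 0.023], [0.42, 0.907, -0.003], [-0.022, 0.006, -1.0]]
force: [1.3, -0.0, -4.7]
grip_width: 0.0137
```

The knob rests on the ring: z has stopped at 0.1214 and the force is dropping. I open slightly for a loose drag.

>>> play_rows(motion=[{"dx":0,"dy":0,"dz":0,"spin":0,"jaw":17},{"dx":0,"dy":0,"dz":0,"spin":0,"jaw":17},{"dx":0,"dy":0,"dz":0,"spin":0,"jaw":17}], grip_force=20)

```text
t: 6.73
tcp_pos: [0.5259, -0.0294, 0.1221]
orientation: [[-0.907, 0.42, 0.022], [0.42, 0.907, -0.003], [-0.022, 0.006, -1.0]]
force: [-0.3, -0.2, -1.5]
grip_width: 0.017
```

```bash
cat >> h.py <<'E'
def bartop(im,d,s):
    # bar-top / dial heights from depth patches
    k=dict(tcp=s['tcp_pos'],R=s['orientation'])
    def h(u,v):
        z=np.median(d[v-4:v+5,u-4:u+5]); o,dd=ray('wrist',u,v,**k); return (o+dd*z)[2]
    print('dial z L,R',[round(h(*p),4) for p in((290,220),(340,220),(260,225),(370,225))],'bar',[round(h(*p),4) for p in((315,290),(315,310),(315,350))])
E
python3 -c "
from h import *
bartop(*st('w6'))"
```

```text
t 6.7333 tcp [ 0.5259 -0.0294  0.1221] yaw -24.86 knob(rad) if fast -0.773 F [-0.3 -0.2 -1.5] T [0.02 0.   0.03] w 0.017 R z [ 0.022 -0.003 -1.   ]
dial z L,R [np.float64(0.1045), np.float64(0.1047), np.float64(0.1047), np.float64(0.1046)] bar [np.float64(0.1351), np.float64(0.1351), np.float64(0.1346)]
```

View pics/w6.png

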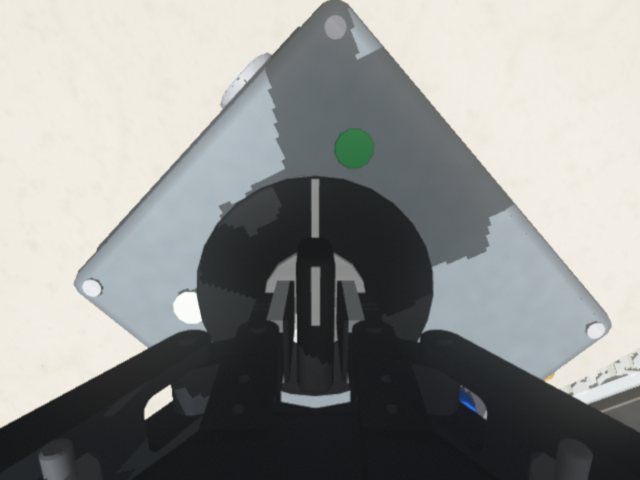

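>>> play_rows(motion=[{"dx":0,"dy":0,"dz":0,"spin":0.05,"jaw":15},{"dx":0,"dy":0,"dz":0,"spin":0.05,"jaw":15},{"dx":0,"dy":0,"dz":0,"spin":0,"jaw":15}])

```text
t: 7.03
tcp_pos: [0.5259, -0.0294, 0.1224]
orientation: [[-0.859, 0.511, 0.023], [0.511, 0.859, -0.003], [-0.021, 0.009, -1.0]]
force: [1.0, -0.1, -1.1]
grip_width: 0.0151
```

```bash
python3 -c "
from h import *
bartop(*st('w7'))"
```

```text
t 7.0333 tcp [ 0.5259 -0.0294  0.1224] yaw -30.76 knob(rad) if fast -0.876 F [ 1.  -0.1 -1.1] T [ 0.08 -0.1   0.05] w 0.0151 R z [ 0.023 -0.003 -1.   ]
dial z L,R [np.float64(0.1045), np.float64(0.1049), np.float64(0.1046), np.float64(0.1046)] bar [np.float64(0.135), np.float64(0.1352), np.float64(0.1346)]
```

View pics/w7.png

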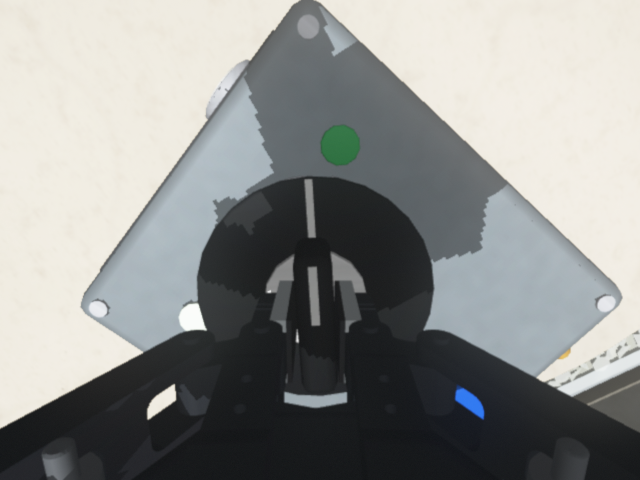

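>>> play_rows(motion=[{"dx":0,"dy":0,"dz":0,"spin":0.04,"jaw":15},{"dx":0,"dy":0,"dz":0,"spin":0.04,"jaw":15},{"dx":0,"dy":0,"dz":0,"spin":0,"jaw":15}])

```text
t: 7.33
tcp_pos: [0.5257, -0.0291, 0.1222]
orientation: [[-0.818, 0.574, 0.022], [0.574, 0.819, -0.003], [-0.02, 0.01, -1.0]]
force: [-0.0, -0.5, -1.5]
grip_width: 0.015
```

```bash
cat >> h.py <<'E'
def ptr(im,d,s):
    z=.105 if np.median(d[215:225,280:295])<.160 else .096
    k=dict(tcp=s['tcp_pos'],R=s['orientation'])
    g=cv2.cvtColor(im,cv2.COLOR_RGB2HSV); m=(g[184:230,285:345,2]>90)&(g[184:230,285:345,1]<60)
    v,u=np.nonzero(m); p=np.polyfit(v+184,u+285,1)
    a=onz('wrist',np.polyval(p,185),185,z,**k);b=onz('wrist',np.polyval(p,230),230,z,**k);w=b-a
    print('pointer knob angle',round(np.radians(np.degrees(np.arctan2(w[1],w[0]))-19.45),3),'n',len(v))
def go(f):
    x=st(f); bartop(*x); ptr(*x)
E
python3 -c "
from h import *
go('w8')
for f in('w6','w7'):
    q=np.load('pics/'+f+'.npz'); ptr(q['im'],q['d'],dict(tcp_pos=q['tcp'],orientation=q['R']))"
```

```text
t 7.3333 tcp [ 0.5257 -0.0291  0.1222] yaw -35.06 knob(rad) if fast -0.951 F [-0.  -0.5 -1.5] T [ 0.04 -0.11 -0.  ] w 0.015 R z [ 0.022 -0.003 -1.   ]
dial z L,R [np.float64(0.0965), np.float64(0.0965), np.float64(0.0963), np.float64(0.0964)] bar [np.float64(0.1268), np.float64(0.1268), np.float64(0.1262)]
pointer knob angle -0.904 n 349
pointer knob angle -0.773 n 368
pointer knob angle -0.823 n 362
```

The dial dropped about 8 mm, to z ≈ 0.0965, at knob angle ≈ -0.90. The tooth looks to have snapped in, so I release and rise.

>>> play_rows(motion=[{"dx":0,"dy":0,"dz":0,"spin":-0.05,"jaw":25},{"dx":0,"dy":0,"dz":0,"spin":0,"jaw":30},{"dx":0,"dy":0,"dz":0,"spin":0,"jaw":35},{"dx":0,"dy":0,"dz":-15,"spin":0,"jaw":35},{"dx":0,"dy":0,"dz":-25,"spin":0,"jaw":35},{"dx":0,"dy":0,"dz":-25,"spin":0,"jaw":35},{"dx":0,"dy":0,"dz":-25,"spin":0,"jaw":35},{"dx":0,"dy":0,"dz":-25,"spin":0,"jaw":35},{"dx":0,"dy":0,"dz":0,"spin":0,"jaw":35},{"dx":0,"dy":0,"dz":0,"spin":0,"jaw":35}])

```text
t: 8.22
tcp_pos: [0.5217, -0.0289, 0.2416]
orientation: [[-0.85, 0.526, 0.018], [0.526, 0.85, -0.003], [-0.017, 0.007, -1.0]]
force: [-0.4, 0.2, -0.8]
grip_width: 0.0351
```

```bash
python3 -c "
from h import *
st('w9'); bar('w9',(170,320,240,400),(.115,.15))
o,k,im,d=wfit('w9')"
```

```text
t 8.2167 tcp [ 0.5217 -0.0289  0.2416] yaw -31.77 knob(rad) if fast -0.894 F [-0.4  0.2 -0.8] T [0.02 0.04 0.01] w 0.0351 R z [ 0.018 -0.003 -1.   ]
1540 [ 0.5243089  -0.02752429  0.12547625] 0.12577241812881923
((525.4920043945312, -28.121915817260742), (13.93912410736084, 54.73808288574219), 56.80594253540039)
green [329.6 144. ] [319 133  22  23 406]
blue [412.8 302.1] [395 286  34  36 802]
white [297.9 222.1] [290 216  16  13 163]
white [242.6 253.8] [233 245  20  19 298]
{'green': array([0.47770238, 0.01281339, 0.083     ]), 'blue': array([0.61517981, 0.00561874, 0.102     ]), 'white': array([ 0.51460555, -0.09195317,  0.083     ])}
```

View pics/w9.png

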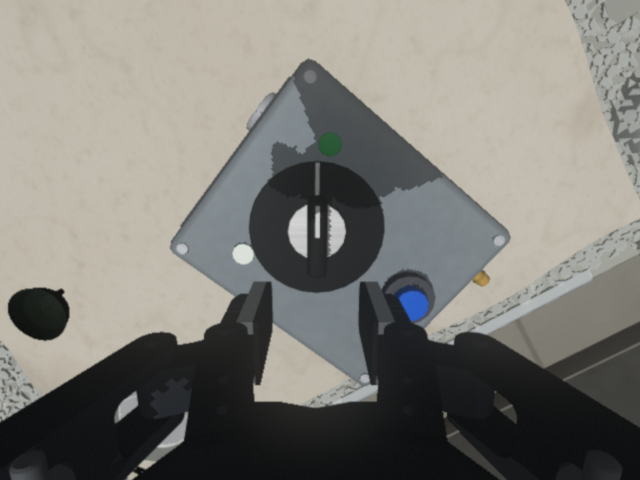

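The knob is fully down: the bar top is at 0.1258, as at the start, with the angle ≈ -0.92 and the tip about 16 mm from the tag. Next is the button.

>>> play_rows(motion=[{"dx":-16,"dy":19,"dz":0,"spin":0,"jaw":0},{"dx":-16,"dy":19,"dz":0,"spin":0,"jaw":0},{"dx":-16,"dy":19,"dz":0,"spin":0,"jaw":0},{"dx":-16,"dy":19,"dz":0,"spin":0,"jaw":0},{"dx":0,"dy":0,"dz":0,"spin":0,"jaw":0},{"dx":0,"dy":0,"dz":0,"spin":0,"jaw":0}])

```text
t: 8.77
tcp_pos: [0.6164, 0.003, 0.2361]
orientation: [[-0.849, 0.528, 0.01], [0.528, 0.849, -0.003], [-0.01, 0.002, -1.0]]
force: [-0.2, 0.1, 0.7]
grip_width: 0.0001
```

>>> play_rows(motion=[{"dx":0,"dy":0,"dz":15,"spin":0,"jaw":0},{"dx":0,"dy":0,"dz":20,"spin":0,"jaw":0},{"dx":0,"dy":0,"dz":20,"spin":0,"jaw":0},{"dx":0,"dy":0,"dz":20,"spin":0,"jaw":0},{"dx":0,"dy":0,"dz":10,"spin":0,"jaw":0},{"dx":0,"dy":0,"dz":0,"spin":0,"jaw":0},{"dx":0,"dy":0,"dz":0,"spin":0,"jaw":0}])

```text
t: 9.35
tcp_pos: [0.6101, 0.0012, 0.1431]
orientation: [[-0.849, 0.528, 0.001], [0.528, 0.849, -0.004], [-0.003, -0.003, -1.0]]
force: [1.0, -0.9, 0.7]
grip_width: 0.0001
```

```bash
python3 -c "
from h import *
st('w10')"
```

```text
t 9.35 tcp [0.6101 0.0012 0.1431] yaw -31.89 knob(rad) if fast -0.896 F [ 1.  -0.9  0.7] T [ 0.01 -0.05  0.01] w 0.0001 R z [ 0.001 -0.004 -1.   ]
```

View pics/w10.png

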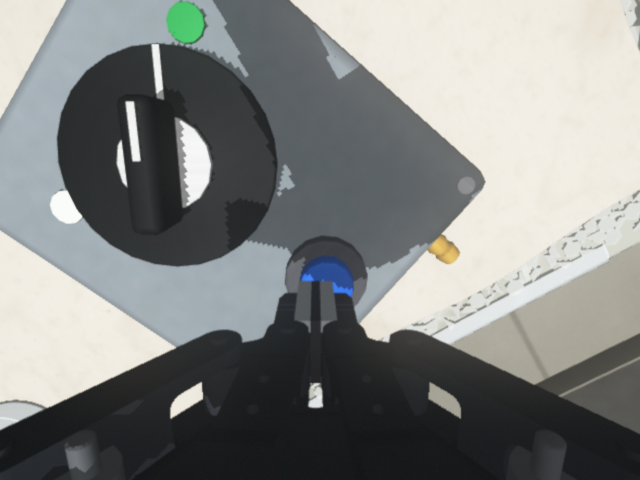

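The closed fingertips are just above the blue button at (328,275). A small correction, then down.

>>> play_rows(motion=[{"dx":-4,"dy":5,"dz":7,"spin":0,"jaw":0},{"dx":0,"dy":0,"dz":7,"spin":0,"jaw":0},{"dx":-1,"dy":0,"dz":7,"spin":0,"jaw":0},{"dx":0,"dy":0,"dz":0,"spin":0,"jaw":0},{"dx":0,"dy":0,"dz":0,"spin":0,"jaw":0}])

```text
t: 9.82
tcp_pos: [0.6201, 0.0028, 0.1239]
orientation: [[-0.849, 0.528, 0.007], [0.528, 0.849, -0.004], [-0.008, 0.0, -1.0]]
force: [-0.2, 0.6, -0.5]
grip_width: -0.0
```

>>> play_rows(motion=[{"dx":3,"dy":-2,"dz":3,"spin":0,"jaw":0},{"dx":0,"dy":0,"dz":3,"spin":0,"jaw":0},{"dx":0,"dy":0,"dz":3,"spin":0,"jaw":0},{"dx":0,"dy":0,"dz":2,"spin":0,"jaw":0},{"dx":0,"dy":0,"dz":0,"spin":0,"jaw":0}])

```text
t: 10.23
tcp_pos: [0.6163, 0.0027, 0.1124]
orientation: [[-0.849, 0.528, 0.007], [0.528, 0.849, -0.004], [-0.008, 0.001, -1.0]]
force: [0.0, 0.4, 0.1]
grip_width: 0.0
```

>>> play_rows(motion=[{"dx":0,"dy":0,"dz":2,"spin":0,"jaw":0},{"dx":0,"dy":0,"dz":2,"spin":0,"jaw":0},{"dx":0,"dy":0,"dz":2,"spin":0,"jaw":0},{"dx":0,"dy":0,"dz":0,"spin":0,"jaw":0}])

```text
t: 10.57
tcp_pos: [0.6165, 0.0027, 0.1064]
orientation: [[-0.849, 0.528, 0.008], [0.528, 0.849, -0.004], [-0.009, 0.001, -1.0]]
force: [-1.2, -0.3, 3.3]
grip_width: -0.0001
```

>>> play_rows(motion=[{"dx":0,"dy":0,"dz":1,"spin":0,"jaw":0},{"dx":0,"dy":0,"dz":1,"spin":0,"jaw":0},{"dx":0,"dy":0,"dz":1,"spin":0,"jaw":0},{"dx":0,"dy":0,"dz":0,"spin":0,"jaw":0}])

```text
t: 10.9
tcp_pos: [0.6166, 0.0027, 0.1042]
orientation: [[-0.849, 0.528, 0.008], [0.528, 0.849, -0.004], [-0.009, 0.001, -1.0]]
force: [-2.2, -0.9, 5.0]
grip_width: -0.0
```

>>> play_rows(motion=[{"dx":0,"dy":0,"dz":1,"spin":0,"jaw":0},{"dx":0,"dy":0,"dz":1,"spin":0,"jaw":0},{"dx":0,"dy":0,"dz":0,"spin":0,"jaw":0}])

```text
t: 11.15
tcp_pos: [0.6165, 0.0027, 0.1045]
orientation: [[-0.849, 0.528, 0.008], [0.528, 0.849, -0.004], [-0.009, 0.001, -1.0]]
force: [-1.4, 0.4, 4.4]
grip_width: -0.0002
```

>>> play_rows(motion=[{"dx":0,"dy":0,"dz":2,"spin":0,"jaw":0},{"dx":0,"dy":0,"dz":2,"spin":0,"jaw":0}])

```text
t: 11.32
tcp_pos: [0.6168, 0.0027, 0.1036]
orientation: [[-0.849, 0.528, 0.008], [0.528, 0.849, -0.004], [-0.009, 0.001, -1.0]]
force: [-11.1, -0.3, 31.1]
grip_width: 0.0
```

The button is at its hard stop: z has stalled and the force is up to 31 N. I retract and check.

>>> play_rows(motion=[{"dx":0,"dy":0,"dz":-10,"spin":0,"jaw":0},{"dx":0,"dy":0,"dz":-20,"spin":0,"jaw":0},{"dx":0,"dy":0,"dz":-30,"spin":0,"jaw":0},{"dx":0,"dy":0,"dz":-30,"spin":0,"jaw":0},{"dx":9,"dy":-12,"dz":-30,"spin":0,"jaw":0},{"dx":15,"dy":-20,"dz":0,"spin":0,"jaw":0},{"dx":15,"dy":-20,"dz":0,"spin":0,"jaw":0},{"dx":15,"dy":-10,"dz":0,"spin":0,"jaw":0},{"dx":0,"dy":0,"dz":0,"spin":0,"jaw":0},{"dx":0,"dy":0,"dz":0,"spin":0,"jaw":0}])

```text
t: 12.15
tcp_pos: [0.5369, -0.0218, 0.2293]
orientation: [[-0.849, 0.528, 0.016], [0.528, 0.849, -0.004], [-0.016, 0.004, -1.0]]
force: [0.8, -0.4, -0.5]
grip_width: 0.0001
```

```bash
python3 -c "
from h import *
st('w11'); bar('w11',(150,330,240,400),(.115,.15))
q=np.load('pics/w11.npz');k=dict(tcp=q['tcp'],R=q['R'])
for f in('w9','w11'):
    q=np.load(f'pics/{f}.npz');k=dict(tcp=q['tcp'],R=q['R'])
    for c,s in cents(q['im'],(105,120,40),(130,255,255),None,100):
        u,v=c.astype(int); o,dd=ray('wrist',u,v,**k); print(f,c,'button z',(o+dd*np.median(q['d'][v-3:v+4,u-3:u+4])).round(4))
snap('scene','s2')"
```

```text
t 12.15 tcp [ 0.5369 -0.0218  0.2293] yaw -31.86 knob(rad) if fast -0.896 F [ 0.8 -0.4 -0.5] T [ 0.06  0.07 -0.02] w 0.0001 R z [ 0.016 -0.004 -1.   ]
1775 [ 0.52457629 -0.02735808  0.12547736] 0.1258588492832015
((525.9410400390625, -28.586755752563477), (14.037874221801758, 55.93535614013672), 57.81924057006836)
w9 [412.8 302.1] button z [0.6146 0.0051 0.1023]
w11 [397.4 299.8] button z [0.6143 0.0035 0.1024]
```

View pics/w11.png

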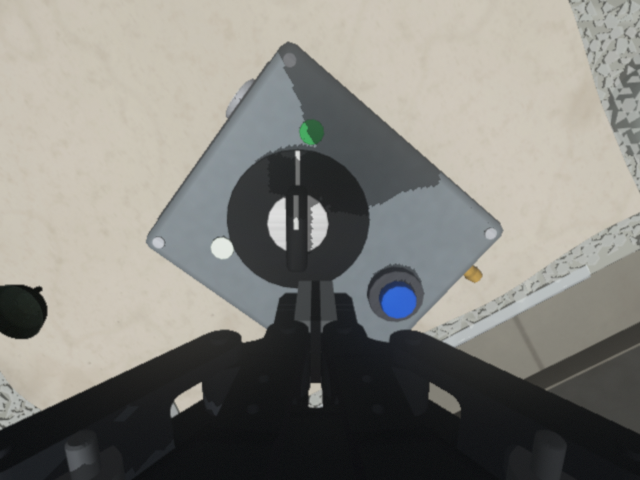

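View pics/s2.png

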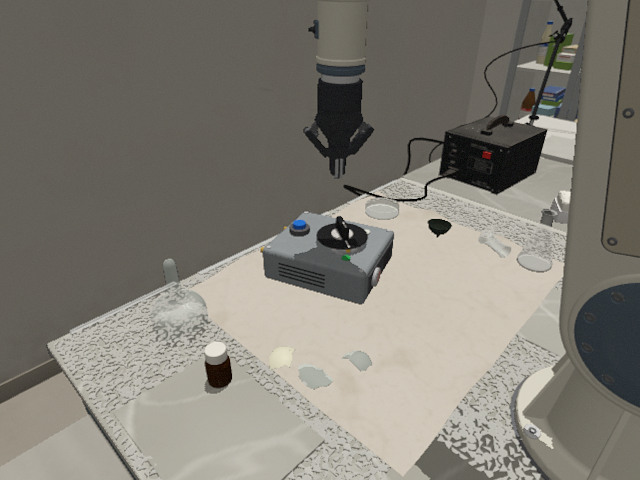

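The wrist view shows the pointer at (297,165) near the green tag at (312,132), and the button is out at (398,300) with its top at z ≈ 0.102. The scene view shows the bystanders where they were and the hand clear. Handing in.

```bash
python3 -c "
from h import *
print(ctrl.hand_in(), ctrl.sense()['t'])"
```

```text
the job is handed in; nothing more can be done
the job is handed in; nothing more can be done
```

The pump is switched to the green line and started, and the job is handed in at about 12 s of the 45 s allowed. No verdict was reported, so what follows rests on my own measurements.

- **Knob:** I gripped the bar, lifted it about 14.7 mm and turned it clockwise to about -0.77 rad. I then rested it on the index ring and dragged it with loosened fingers until it dropped into the notch at about -0.91 rad. After release the bar top measured z = 0.1258–0.1259 m, the same as fully down at the start. The pointer tip works out to about 16 mm from the tag centre, inside the expected 14–20 mm.
- **Button:** I pressed it with closed fingers to its hard stop, where the hand stopped moving down and the force rose to 31 N. After I backed off, its top measured 0.102 m, so it is fully out.
- **Bystanders:** the vial, flask, cup and dish look unmoved in the last scene picture. I compared these by eye and did not measure them again.

**Disagreements:** estimates of the button position differed by 2–4 mm between views, and two readings of the seated knob angle differed by about 0.015–0.03 rad. Neither affects the result. The contact force between the knob and the ring could not be measured directly; wrist forces stayed around 10 N while I handled the knob.

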